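Sweep the finished mounts into the specimen tray and shut its dust cover

TASK

Keep dust off the finished specimens: sweep the three 30 mm mounts (one black, one green, one red) across the desk and in through the open mouth of the aluminium tray, then push the tray's hinged clear cover over until it is fully shut. Push the mounts gently by their sides, flat on the desk, without pinching, lifting or tipping them. Leave the small cream mount, which has to be polished again, and the other things on the desk where they are.

Things in the scene. Friction and masses are not known exactly. Their poses are not given: they have to be found in the camera images.
- mount_03: Black finished mount with a bright metal window in its top, a disc 30 mm across and 14 mm high lying flat, about 20 g, slides freely; origin at the centre of its underside, z up
- mount_04: Green finished mount with a bright metal window in its top, a disc 30 mm across and 16 mm high lying flat, about 20 g, slides freely; origin at the centre of its underside, z up
- mount_06: Red finished mount with a bright metal window in its top, a disc 30 mm across and 16 mm high lying flat, about 20 g, slides freely; origin at the centre of its underside, z up
- mount_01: Small cream mount with a bright metal window in its top, a disc 22 mm across and 10 mm high lying flat, loose, to be left where it is; origin at the centre of its underside
- tray: Shallow aluminium specimen tray with light grey floor, fixed. Origin on the desk under its centre, z up; the mouth faces its own -x. Inside: y from -79 to +79 mm, x from the mouth at -65 to the rear wall at +65. Side and rear walls 27 mm high, 3 mm thick. Floor 2 mm above the desk. A mount is in when it lies flat on the floor, its centre past x = -50, clear of the cover's flap
- tray_mouth (a point): Middle of the tray's mouth, on the desk: tray frame x = -65 mm, y = 0, z = 0. The side walls begin here; a sloping lip leads from desk level at tray x = -80 up to the 2 mm high floor at x = -61
- tray_hinge (a point): Middle of the cover's hinge line, at the top of the tray's rear wall: tray frame x = +69.5, z = 28.5 mm; the line runs along the tray's y
- cover_edge (a point): Middle of the cover's free edge, on its outer face, 138 mm from the hinge line. A grey flap 22 mm deep along this edge, square to the cover on its inner side, closes the mouth when shut (outer face then at tray x = -68.5); a black finger tab 40 mm wide stands out 11 mm from the edge's middle
- cover (a joint): Angle of the clear cover with grey frame: 0 shut, 1.57 upright, at most 2.05 (leaning back, away from the mouth); starts between 1.7 and 1.95. It is 166 mm wide, 138 mm long, 3.5 mm thick, 110 g. Its stiff hinge (0.13 N m) keeps it where it is left: 1 to 2 N near the free edge moves it, and it must be pushed all the way down. When shut its outer face is 32 mm above the desk
- spare_eyepiece: Black microscope eyepiece standing upright, 35 mm across, 45 mm high, loose; origin at the centre of its underside
- objective_can: Small round can with black lower half and clear top, 38 mm across, 56 mm high, loose; origin at the centre of its underside
- screwdriver_2: Blue-handled screwdriver lying on the desk, 130 mm long along its y, 19 mm thick, loose; origin under its middle
- marker_blue: White marker pen with blue cap lying on the desk, 125 mm long along its y, 13 mm thick, loose; origin under its middle
Not all that is in view belongs to the job. There is more than one size of the tray; the job needs the larger.

How it is judged (in metres and radians):
On the way, in this order (a step that is already met when the one before it is completed fails the run):
1. the three finished mounts lie inside the tray while its cover is still open (x of mount_03 in the frame of tray between -0.052 and 0.055 m and y of mount_03 in the frame of tray between -0.07 and 0.07 m and height (world z) of each of mount_03, mount_04, mount_06 below 0.006 m and angle between each of mount_03, mount_04, mount_06's own z axis and vertical below 0.15 rad and x of mount_04 in the frame of tray between -0.052 and 0.055 m and y of mount_04 in the frame of tray between -0.07 and 0.07 m and x of mount_06 in the frame of tray between -0.052 and 0.055 m and y of mount_06 in the frame of tray between -0.07 and 0.07 m and value of joint cover above 1 rad), for 0.2 s.
2. the cover is shut over them (value of joint cover below 0.06 rad), for 0.2 s.
At the end, for the whole second after the job is handed in: The three finished mounts lie flat and at rest on the tray floor, their centres past x = -52 mm in the tray's frame, the cover is shut to within 0.06 rad, and the small cream mount, eyepiece, can, screwdriver and marker are within 20 mm of where they stood (x of mount_03 in the frame of tray between -0.052 and 0.055 m and y of mount_03 in the frame of tray between -0.07 and 0.07 m and height (world z) of each of mount_03, mount_04, mount_06 below 0.006 m and angle between each of mount_03, mount_04, mount_06's own z axis and vertical below 0.15 rad and x of mount_04 in the frame of tray between -0.052 and 0.055 m and y of mount_04 in the frame of tray between -0.07 and 0.07 m and x of mount_06 in the frame of tray between -0.052 and 0.055 m and y of mount_06 in the frame of tray between -0.07 and 0.07 m and value of joint cover below 0.06 rad and linear speed of each of mount_03, mount_04, mount_06 below 0.02 m/s and distance of each of mount_01, spare_eyepiece, objective_can, screwdriver_2, marker_blue from where it was at the start of the episode below 0.02 m); the robot touches nothing.
It fails at once if a finished mount is lifted more than 12 mm off the desk (height (world z) of any of mount_03, mount_04, mount_06 above 0.012 m).
It fails at once if a finished mount is tipped by more than 0.5 rad (angle between any of mount_03, mount_04, mount_06's own z axis and vertical above 0.5 rad).
It fails at once if the fingers pinch or press a finished mount with more than 10 N (contact force between the fingers and mount_03 above 10 N or contact force between the fingers and mount_04 above 10 N or contact force between the fingers and mount_06 above 10 N).
It fails at once if the small cream mount is moved more than 20 mm (distance of mount_01 from where it was at the start of the episode above 0.02 m).
It fails at once if the eyepiece, can, screwdriver or marker is moved more than 20 mm or tipped over (distance of any of spare_eyepiece, objective_can, screwdriver_2, marker_blue from where it was at the start of the episode above 0.02 m or angle between any of spare_eyepiece, objective_can's own z axis and vertical above 0.5 rad).
It also fails if it takes over 67 s, if anything falls off the work surface, if the arm or the gripper's body presses on something with over 40 N, if the wrist force passes 120 N, or if a joint passes its speed limit or range.

ROBOT

A 6-joint arm with a two-finger parallel gripper is mounted at the origin on a cart in front of the work surface, level with it; the furniture and walls round the work are solid. World frame = base frame: x ahead of the robot, y to its left, z up, the work surface at z = 0. Lengths are in mm, angles in rad, forces in N, time in s.
With the tool pointing down it reaches from about 275 to 750 mm from the base axis. Payload 10.2 kg.
Tool frame: the origin (TCP) lies at the very end of the fingers, on their centre line; the grasp point (between the pads) lies 19 mm behind it (ctrl.grip_depth is the distance from the TCP to the grasp point, in mm); z points along the fingers, x is the direction in which the jaws open and shut, and the axes are right-handed (so a half turn about z gives the same grasp; the last joint's range is limited). The gripper opens to 85 mm and grips with 20 to 120 N. Pads are 22 mm wide; open, the fingers measure 114 mm over their backs; the gripper's body (76 mm by 85 mm) begins 54 mm behind the grasp point. The pads swing forward as they close: fully open they stand 13 mm farther back than shut.
Start: joints at [0.96, 0.313, 1.498, -0, 1.331, -0.223], TCP at [198.543, 486.016, 231.294] pointing down, gripper open.
Joint ranges: [-2.94, 2.94], [-0.97, 2.17], [0.19, 2.56], [-1.23, 4.37], [0.02, 3.11], [-2.88, 2.88]. Speed limits (rad/s): [2.39, 2.39, 3.01, 3.14, 3.14, 3.14].

INTERFACE

Orientations are given as a unit quaternion [w, x, y, z].
In Python, from rig import ctrl gives the robot as it stands.
- The arm moves only by the tool play_rows, never from a script. Its argument "motion" is a list of rows, each a list of 2 entries, a list of its own where there are three numbers: the shift along the tool's x, y, z in mm, then the turn, a rotation vector about the tool's x, y, z in degrees. A call has 1 to 20 rows; each row shifts and turns the commanded pose from where the row before left it, along the tool's axes as they then stand; what a row does not reach is not made up. A row lasts 1/12 s, in which the tool goes at most 41.7 mm and 7.16 degrees, less where a joint would pass 70% of its speed; a pose out of reach is approached as far as the arm can. A call with a gripper value outside its range is refused whole. "fingers" is the finger opening in mm, from 0 to 85.4, set as the call begins (left out, the last holds). The fingers move at their own pace and stop on an object; "squeeze" is the grip in N (left out, the last holds). Time passes only in rows, so rows that do not move let the fingers close. It gives the time, the measured TCP pose, the force and the opening at its end, in the units of the state.
- ctrl.sense(): the state, without advancing time (a new reading comes with each control period).
- ctrl.capture(name): name is "scene" or "top"; returns the picture (400x640x3 uint8, red, green, blue); there is no depth.
- ctrl.get_calibration(name): a dict with "K" (3x3 intrinsics, pixels), "R" (3x3) and "t" (3): a world point X has camera coordinates R X + t. Camera axes: x right, y down, z forward; pixel columns grow to the right and rows downward; lengths in mm; the calibration is good to about 2 mm. A picture is of the moment at which its call begins. get_calibration takes no time and is no camera call.
- ctrl.finish_job(): hands the job in, once; it reports no verdict.
Trained networks look in the newest picture that a camera, given by its name, has taken for a name from the list of things; names that differ only in an ending like _2 or _b are one class to them, and where a whole thing is asked for, a point or a joint stands for the part that bears it (a point fixed in the world has none). Each returns a list of dicts, best first, with "p" (0 to 1); they miss things now and then, are a little off and sometimes report something else, mostly with a low value. They report only what shows in the picture. A call takes as long as a camera call. They do not tell look-alikes from the thing itself.
- ctrl.spot_in(camera, name): "position" ([column, row] as shares, 0 to 1, of the picture: columns of its width, rows of its height, amid what is visible of it).
The state is a dict: "time_s": time; "joints": joint angles; "dq": joint speeds; "tau": joint torques, N m; "eef_pos": TCP position; "ee_rot": TCP orientation; "force": force on the tool from outside, world axes, zero at the start; "wrist_torque": the same for the moment, N m; "grip_width": opening from 0.0 (shut) to 1.0 (fully open).
Only numpy, scipy, OpenCV 4.12 (cv2) and the standard library are available. Lean on these libraries where they do the work, as an engineer would, in place of code of your own. Each camera call takes 0.05 s, during which the arm holds its last target. There are 200 camera calls.

## Working session

There is one attempt and no reset: what is moved stays moved. The work goes in short steps, Python scripts to look and compute and a tool call to move; the robot and the scene stay as the last step left them, time stands still between calls to the robot, and variables do not carry over. Pictures are saved under pics/ and viewed, about 8 in all and at most 12, crops included, and the job is handed in when it is done.

Besides the shell and the picture viewer there is one more tool, called after "Call:" in YAML: its name, and indented under it one key for each argument. play_rows: Moves the arm, as the interface text tells. Its arguments: {"type":"object","properties":{"motion":{"type":"array"},"fingers":{"type":"number"},"squeeze":{"type":"number"}},"required":["motion"]}

```bash
mkdir -p pics
python3 - <<'E'
from rig import ctrl
import cv2, numpy as np
np.set_printoptions(precision=4,suppress=True)
print(ctrl.sense())
for n in ("scene","top"):
    im=ctrl.capture(n); cv2.imwrite(f"pics/{n}0.png",im[:,:,::-1]); 
    c=ctrl.get_calibration(n); R=np.array(c["R"]);print(n,c["K"],R,c["t"],"cam",-R.T@np.array(c["t"]))
    for t in ["mount_03","mount_04","mount_06","mount_01","tray","tray_mouth","tray_hinge","cover_edge","spare_eyepiece","objective_can","screwdriver_2","marker_blue"]:
        print(t,[(round(d["p"],2),[round(d["position"][0]*640),round(d["position"][1]*400)]) for d in ctrl.spot_in(n,t)][:5])
E
```

```text
{'time_s': 0.0, 'joints': array([ 0.9596,  0.3135,  1.4985, -0.    ,  1.331 , -0.2234]), 'dq': array([ 0.0001, -0.0001, -0.0007,  0.0003, -0.0011,  0.0017]), 'tau': array([  0.0005, -41.2263, -25.9747,  -0.0001,   0.0042,   0.    ]), 'eef_pos': array([198.3892, 485.7798, 230.7189]), 'ee_rot': array([ 0.0002,  0.8301,  0.5576, -0.0006]), 'force': array([-0.0735, -0.1014, -0.099 ]), 'wrist_torque': array([-0.0203,  0.0544, -0.0427]), 'grip_width': 0.9969029724339491}
scene [[408.5955   0.     315.0514]
 [  0.     408.5955 205.2255]
 [  0.       0.       1.    ]] [[ 0.8297 -0.5582 -0.0056]
 [-0.4309 -0.634  -0.6421]
 [ 0.3549  0.5352 -0.7666]] [-451.9918  257.197   703.2809] cam [ 236.2649 -465.6038  701.7428]
mount_03 [(0.66, [335, 217]), (0.62, [293, 249]), (0.56, [327, 248]), (0.5, [383, 224])]
mount_04 [(0.66, [335, 217]), (0.62, [293, 249]), (0.56, [327, 248]), (0.5, [383, 224])]
mount_06 [(0.66, [335, 217]), (0.62, [293, 249]), (0.56, [327, 248]), (0.5, [383, 224])]
mount_01 [(0.66, [335, 217]), (0.62, [293, 249]), (0.56, [327, 248]), (0.5, [383, 224])]
tray [(0.75, [226, 235]), (
[... 695 characters left out ...]
[(0.69, [302, 126]), (0.52, [377, 156]), (0.52, [340, 187]), (0.47, [363, 214])]
mount_06 [(0.69, [302, 126]), (0.52, [377, 156]), (0.52, [340, 187]), (0.47, [363, 214])]
mount_01 [(0.69, [302, 126]), (0.52, [377, 156]), (0.52, [340, 187]), (0.47, [363, 214])]
tray [(0.91, [300, 283]), (0.62, [221, 202])]
tray_mouth [(0.92, [302, 281]), (0.67, [219, 201]), (0.55, [189, 200])]
tray_hinge [(0.63, [300, 284]), (0.58, [223, 200]), (0.29, [337, 189])]
cover_edge [(0.95, [190, 204]), (0.84, [299, 285])]
spare_eyepiece [(0.54, [220, 200]), (0.48, [300, 128])]
objective_can [(0.56, [434, 266])]
screwdriver_2 [(0.86, [447, 222]), (0.7, [434, 268])]
marker_blue [(0.52, [424, 150]), (0.17, [190, 199])]
```

Run:
```python
import cv2
a=cv2.imread("pics/top0.png")[80:350,130:510]; cv2.imwrite("pics/t1.png",cv2.resize(a,(760,540),interpolation=cv2.INTER_CUBIC))
a=cv2.imread("pics/scene0.png")[70:370,150:470]; cv2.imwrite("pics/s1.png",cv2.resize(a,(640,600),interpolation=cv2.INTER_CUBIC))
```

```text
(no output)
```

View pics/t1.png

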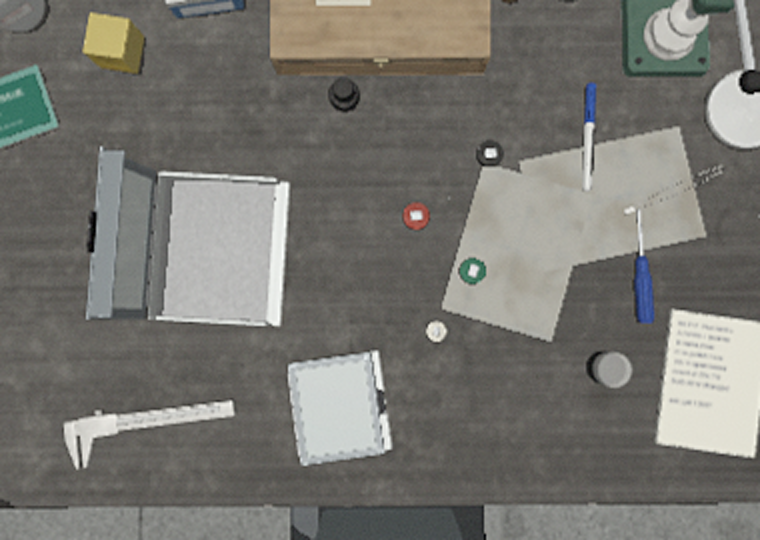

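View pics/s1.png

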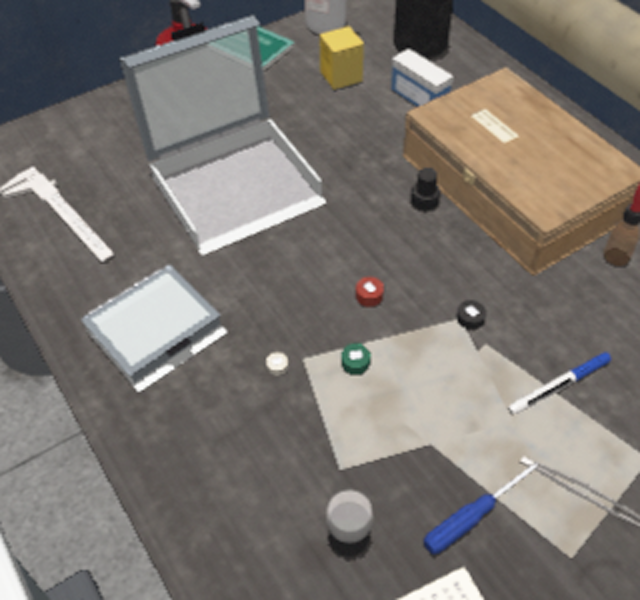

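Top crop: the open larger tray is at about (220,250), its mouth facing right (world -y), and its raised cover is on the left. The closed small tray at (340,408) is the decoy. Red is at (416,216), green (473,271), black (489,153) and cream (436,331). Next I'll enlarge the tray to get its corners.

```bash
cat > h.py <<'E'
from rig import ctrl
import numpy as np, cv2
C={n:ctrl.get_calibration(n) for n in ("scene","top")}
C={n:[np.array(c[k]) for k in ("K","R","t")] for n,c in C.items()}
def ray(n,p):
    K,R,t=C[n]; return -R.T@t, R.T@np.linalg.inv(K)@np.array([p[0],p[1],1.])
def at(n,p,z):
    o,d=ray(n,p); return o+d*(z-o[2])/d[2]
def tri(ps,pt):
    o1,d1=ray("scene",ps);o2,d2=ray("top",pt)
    A=np.stack([d1,-d2],1);s=np.linalg.lstsq(A,o2-o1,rcond=None)[0]
    a=o1+d1*s[0];b=o2+d2*s[1];return (a+b)/2,np.linalg.norm(a-b)
def proj(n,X):
    K,R,t=C[n];q=K@(R@np.asarray(X,float)+t);return q[:2]/q[2]
E
python3 - <<'E'
from h import *
np.set_printoptions(precision=1,suppress=True)
P={}
S={"scene":dict(r=(335,216),g=(328,249),k=(385,227),c=(288,251)),"top":dict(r=(338,188),g=(366.5,215.5),k=(374.5,156.5),c=(348,245.5))}
for n in S:
    im=cv2.cvtColor(cv2.imread(f"pics/{n}0.png"),cv2.COLOR_BGR2HSV).astype(int)
    b=cv2.imread(f"pics/{n}0.png").astype(int)
    for k,(x,y) in S[n].items():
        x0,y0=int(x)-12,int(y)-12; w=b[y0:y0+25,x0:x0+25]; B,G,R=w[...,0],w[...,1],w[...,2]
        m={'r':R-np.maximum(G,B)>30,'g':G-R>25,'k':w.max(2)<45,'c':w.min(2)>130}[k]
        pts=cv2.findNonZero(m.astype(np.uint8)); 
        nl,l,st,ce=cv2.connectedComponentsWithStats(m.astype(np.uint8)); i=1+np.argmax(st[1:,4])
        P[n,k]=(st[i,0]+st[i,2]/2-.5+x0,st[i,1]+st[i,3]/2-.5+y0); print(n,k,P[n,k],st[i])
for k in "rgkc":
    print(k,*tri(P["scene",k],P["top",k]),at("scene",P["scene",k],8),at("top",P["top",k],8))
for k,(ps,pt) in dict(eye=((362,166),(302,126)),can=((326,333),(434,266)),scr=((381,333),(450,220)),mark=((430,258),(424,150))).items(): print(k,at("top",pt,8),tri(ps,pt))
a=cv2.imread("pics/top0.png")[145:255,165:285]; cv2.imwrite("pics/t2.png",cv2.resize(a,None,fx=5,fy=5,interpolation=cv2.INTER_CUBIC))
a=cv2.imread("pics/scene0.png")[75:200,205:320]; cv2.imwrite("pics/s2.png",cv2.resize(a,None,fx=4.8,fy=4.8,interpolation=cv2.INTER_CUBIC))
E
```

```text
scene r (np.float64(334.5), np.float64(215.0)) [  5   4  14  15 160]
scene g (np.float64(327.5), np.float64(249.0)) [  5   5  14  15 146]
scene k (np.float64(385.0), np.float64(231.0)) [ 6 13 13  7 36]
scene c (np.float64(288.0), np.float64(250.5)) [ 7  7 11 10 88]
top r (np.float64(337.5), np.float64(187.5)) [  5   5  14  14 120]
top g (np.float64(366.0), np.float64(215.0)) [ 6  6 13 13 99]
top k (np.float64(370.5), np.float64(161.0)) [ 7 16  4  3  4]
top c (np.float64(348.0), np.float64(245.0)) [ 7  7 11 11 83]
r [576.2 -30.2  11. ] 1.8009513863345321 [576.9 -28.    8. ] [577.4 -30.8   8. ]
g [513.3 -93.9  11.1] 2.0573986989124133 [513.6 -91.8   8. ] [514.3 -94.7   8. ]
k [ 645.  -111.8   -9.3] 9.938571248639802 [ 639.5 -122.5    8. ] [ 637.8 -106.9    8. ]
c [445.6 -52.3  11.1] 3.036102879777309 [445.2 -49.8   8. ] [447.  -53.2   8. ]
eye [720.2  49.4   8. ] (array([716.1,  50.3,  16.2]), np.float64(4.598985414483436))
can [ 398.8 -245.6    8. ] (array([ 402.3, -241.1,   30.2]), np.float64(4.771247600808725))
scr [ 501.7 -284.6    8. ] (array([ 498.9, -286.8,   -6.9]), np.float64(7.858365275793311))
mark [ 662.4 -229.8    8. ] (array([ 661.2, -227.8,   20.4]), np.float64(2.9780439615545005))
```

View pics/t2.png

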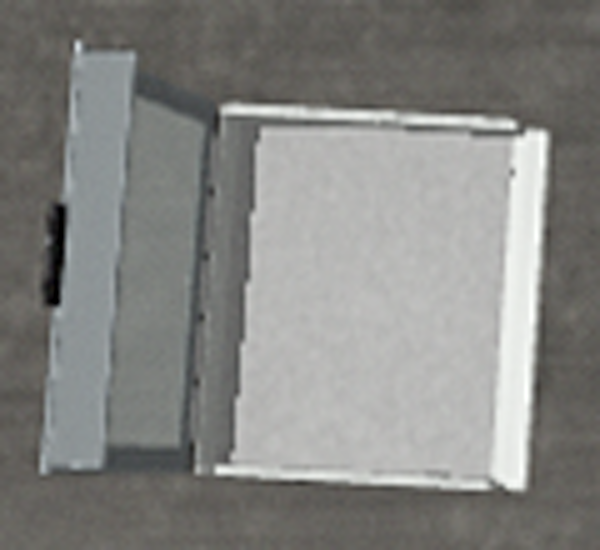

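View pics/s2.png

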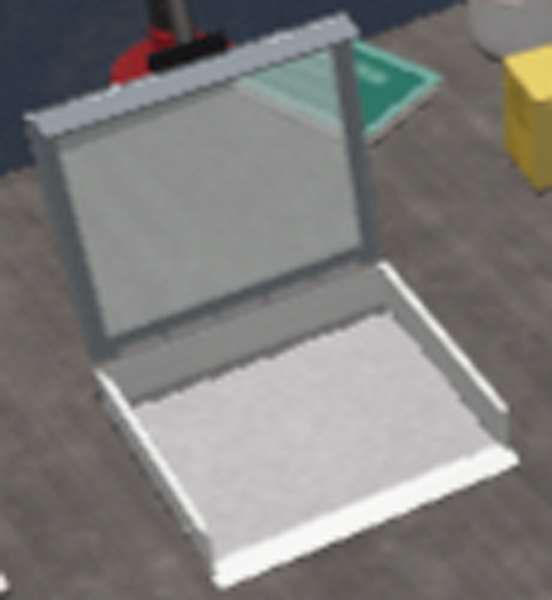

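Larger tray: its lip corners are at top px (274.4,171) and (270.2,243), and scene px (313,171) and (250.4,197). The cover leans back to the left with the finger tab at top px (176,196). Now I'll compute the tray frame.

Run:
```python
from h import *
from scipy.optimize import least_squares
np.set_printoptions(precision=1,suppress=True)
print("k",tri((385.7,227),(374.7,156.5)),at("top",(374.7,156.5),8),at("scene",(385.7,227),8))
f=lambda x,y:(165+x/5-.4,145+y/5-.4); g=lambda x,y:(205+x/4.8-.4,75+y/4.8-.4)
fl=("top",f(547,130)),("top",f(526,490)),("scene",g(519,460)),("scene",g(218,585))
for n,p in fl: print(n,p,at(n,p,0))
# tray-frame points: floor/rear-wall inner corners (65,+-79,2) & wall tops rear
obs=[("top",f(547,130),(-80,1,0)),("top",f(526,490),(-80,-1,0)),("scene",g(519,460),(-80,1,0)),("scene",g(218,585),(-80,-1,0)),
("top",f(262,127),(65,79,2)),("top",f(234,465),(65,-79,2)),("scene",g(385,313),(65,79,2)),("scene",g(140,403),(65,-79,2))]
# mouth -x => world -y ; tray +x ~ world +y ; tray +y ~ world -x
def W(p,X):
    c,s=np.cos(p[2]),np.sin(p[2]); return [p[0]+c*X[0]-s*X[1],p[1]+s*X[0]+c*X[1],X[2]]
def res(p):
    r=[]
    for n,px,X in obs:
        X=list(X)
        X[1]=-X[1] # large x in image top = world +x = tray -y
        if abs(X[1])==1: X[1]*=p[3]
        r+=list(proj(n,W(p,X))-px)
    return np.array(r)
s=least_squares(res,[530,200,np.pi/2,82],loss="soft_l1"); p=s.x; print(p[:2],np.degrees(p[2]),p[3]); print(res(p).reshape(-1,2))
ed=[("top",f(78,45)),("top",f(43,470)),("scene",g(352,20)),("scene",g(35,120))]
import json
for a in np.arange(1.6,2.06,.05):
    print(round(a,2),[ (proj(n,W(p,[69.5-138*np.cos(a),y,28.5+138*np.sin(a)]))-q) for (n,q),y in zip(ed,(-83,83,-83,83))])
for (n,q) in [("r",(576.2,-30.2)),("g",(513.3,-93.9)),("k",tri((385.7,227),(374.7,156.5))[0][:2]),("c",(445.6,-52.3)),("eye",(718,50))]:
    d=np.array(q)-p[:2];c,s_=np.cos(p[2]),np.sin(p[2]);print(n,q,"tray",[c*d[0]+s_*d[1],-s_*d[0]+c*d[1]])
np.save("tray.npy",p)
```

```text
k (array([ 647.4, -116.2,    9.2]), np.float64(1.1674052257417782)) [ 648.1 -116.6    8. ] [ 647.6 -115.3    8. ]
top (274.0, 170.6) [618.3 114.5   0. ]
top (269.8, 242.6) [453.4 123.9   0. ]
scene (312.725, 170.43333333333334) [617.6 118.3   0. ]
scene (250.01666666666668, 196.475) [452.8 129.4   0. ]
[540.2 197.8] 86.22633370918109 82.57772384798487
[[ 0.9  0.4]
 [ 0.2  0.4]
 [ 1.3  1.5]
 [ 1.2  1.7]
 [-5.3 -1.3]
 [-5.1 -0. ]
 [-0.  -2.3]
 [-5.7  0.3]]
1.6 [array([ 6.7, -0.3]), array([6.5, 1. ]), array([2.2, 1.1]), array([0.2, 2.4])]
1.65 [array([ 3.2, -0.4]), array([2.9, 0.8]), array([ 0.9, -0.3]), array([-1. ,  0.9])]
1.7 [array([-0.2, -0.6]), array([-0.6,  0.6]), array([-0.4, -1.4]), array([-2. , -0.4])]
1.75 [array([-3.6, -0.7]), array([-3.9,  0.4]), array([-1.7, -2.4]), array([-3. , -1.6])]
1.8 [array([-6.8, -0.7]), array([-7.2,  0.1]), array([-2.9, -3.3]), array([-4. , -2.7])]
1.85 [array([-10. ,  -0.8]), array([-10.4,  -0.1]), array([-4.1, -4. ]), array([-4.9, -3.5])]
1.9 [array([-13. ,  -0.8]), array([-13.4,  -0.3]), array([-5.3, -4.6]), array([-5.7, -4.3])]
1.95 [array([-15.9,  -0.7]), array([-16.3,  -0.5]), array([-6.4, -5. ]), array([-6.5, -4.8])]
2.0 [array([-18.6,  -0.7]), array([-19.1,  -0.7]), array([-7.5, -5.3]), array([-7.3, -5.2])]
2.05 [array([-21.2,  -0.5]), array([-21.7,  -0.9]), array([-8.5, -5.4]), array([-7.9, -5.5])]
r (576.2, -30.2) tray [np.float64(-225.11312999172313), np.float64(-50.89082667779818)]
g (513.3, -93.9) tray [np.float64(-292.81479910939765), np.float64(7.680360766891106)]
k [ 647.4 -116.2] tray [np.float64(-306.20056322815225), np.float64(-127.60331591981486)]
c (445.6, -52.3) tray [np.float64(-255.7606906713871), np.float64(77.97149141553088)]
eye (718, 50) tray [np.float64(-135.75440910084865), np.float64(-187.1049926105189)]
```

Run:
```python
from h import *
from scipy.optimize import least_squares
np.set_printoptions(precision=1,suppress=True)
f=lambda x,y:(165+x/5-.4,145+y/5-.4); g=lambda x,y:(205+x/4.8-.4,75+y/4.8-.4)
obs=[("top",f(547,130),(-80,-82,0)),("top",f(526,490),(-80,82,0)),("scene",g(519,460),(-80,-82,0)),("scene",g(218,585),(-80,82,0)),
("top",f(518,121),(-65,-82,27)),("top",f(492,488),(-65,82,27)),("scene",g(507,408),(-65,-82,27)),("scene",g(207,530),(-65,82,27)),("scene",g(97,374),(68,82,27)),("top",f(217,470),(68,82,27)),("top",f(220,103),(68,-82,27))]
def W(p,X):
    c,s=np.cos(p[2]),np.sin(p[2]); return [p[0]+c*X[0]-s*X[1],p[1]+s*X[0]+c*X[1],X[2]]
res=lambda p:np.concatenate([proj(n,W(p,X))-px for n,px,X in obs])
s=least_squares(res,[530,200,np.pi/2],loss="soft_l1"); p=s.x; print(p[:2],np.degrees(p[2])); print(res(p).reshape(-1,2))
ed=[("top",f(78,45)),("top",f(43,470)),("scene",g(352,20)),("scene",g(35,120))]
for a in np.arange(1.6,2.06,.05):
    print(round(a,2),[ (proj(n,W(p,[69.5-138*np.cos(a),y,28.5+138*np.sin(a)]))-q) for (n,q),y in zip(ed,(-83,83,-83,83))])
for (n,q) in [("r",(576.2,-30.2)),("g",(513.3,-93.9)),("k",(647.4,-116.2)),("c",(445.6,-52.3)),("eye",(718,50))]:
    d=np.array(q)-p[:2];c,s_=np.cos(p[2]),np.sin(p[2]);print(n,q,"tray",[c*d[0]+s_*d[1],-s_*d[0]+c*d[1]])
np.save("tray.npy",p)
for n,X in [("mouth",(-65,0,0)),("cor-",(-65,-79,0)),("cor+",(-65,79,0)),("rear",(65,0,0))]: print(n,W(p,X))
```

```text
[540.6 197.6] 86.45317254644868
[[ 0.8  0.4]
 [ 0.5 -0.2]
 [ 1.3  1.4]
 [ 1.8  1.6]
 [-1.3 -0. ]
 [-0.8 -0. ]
 [ 0.5  0.3]
 [-0.2  0.9]
 [-0.  -1.3]
 [-5.8  0.3]
 [-0.9  0.4]]
1.6 [array([ 6.6, -0.3]), array([6.7, 1. ]), array([2.3, 1. ]), array([0.3, 2.5])]
1.65 [array([ 3.1, -0.5]), array([3.2, 0.8]), array([ 0.9, -0.3]), array([-0.8,  1. ])]
1.7 [array([-0.3, -0.6]), array([-0.3,  0.6]), array([-0.4, -1.5]), array([-1.9, -0.3])]
1.75 [array([-3.7, -0.7]), array([-3.7,  0.4]), array([-1.7, -2.5]), array([-2.9, -1.5])]
1.8 [array([-6.9, -0.7]), array([-7. ,  0.2]), array([-3. , -3.4]), array([-3.9, -2.5])]
1.85 [array([-10.1,  -0.8]), array([-10.1,  -0. ]), array([-4.2, -4.1]), array([-4.8, -3.4])]
1.9 [array([-13.1,  -0.7]), array([-13.2,  -0.2]), array([-5.4, -4.6]), array([-5.7, -4.1])]
1.95 [array([-16. ,  -0.7]), array([-16.1,  -0.4]), array([-6.5, -5. ]), array([-6.5, -4.7])]
2.0 [array([-18.7,  -0.6]), array([-18.9,  -0.6]), array([-7.6, -5.3]), array([-7.2, -5.1])]
2.05 [array([-21.3,  -0.5]), array([-21.5,  -0.8]), array([-8.6, -5.4]), array([-7.9, -5.4])]
r (576.2, -30.2) tray [np.float64(-225.14332010546795), np.float64(-49.611749959142024)]
g (513.3, -93.9) tray [np.float64(-292.61257095461986), np.float64(9.227014387623651)]
k (647.4, -116.2) tray [np.float64(-306.57385587183006), np.float64(-125.99570013719458)]
c (445.6, -52.3) tray [np.float64(-255.2804651111915), np.float64(79.37089418689803)]
eye (718, 50) tray [np.float64(-136.32458152898147), np.float64(-186.1786261688648)]
mouth [np.float64(536.5904303074492), np.float64(132.70577244892755), 0]
cor- [np.float64(615.4391113775257), np.float64(127.8184937061751), 0]
cor+ [np.float64(457.7417492373727), np.float64(137.59305119168), 0]
rear [np.float64(544.6327877322317), np.float64(262.4567666148762), 0]
```

Two trays are candidates: the open one at top px (221,200) and the closed small one at (300,284). The open one fits, because it measures about 164 mm across and has the raised cover. The enlarged crop confirmed this. Tray frame: (540.6, 197.6), yaw 86.45°. I'll turn the tool so that -y matches tray +x and x matches tray -y, then cradle each mount between partly open fingers.

Call:
play_rows:
  motion:
    - [[-18.6, 27.9, 0], [0, 0, 0]]
    - [[-18.6, 27.9, 0], [0, 0, 0]]
    - [[-18.6, 27.9, 0], [0, 0, 0]]
    - [[-18.6, 27.9, 0], [0, 0, 0]]
    - [[-18.6, 27.9, 0], [0, 0, 0]]
    - [[-18.6, 27.9, 0], [0, 0, 0]]
    - [[-18.6, 27.9, 0], [0, 0, 0]]
    - [[-18.6, 27.9, 0], [0, 0, 0]]
    - [[-18.6, 27.9, 0], [0, 0, 0]]
    - [[-18.6, 27.9, 0], [0, 0, 0]]
    - [[-18.6, 27.9, 0], [0, 0, 0]]
    - [[-18.6, 27.9, 0], [0, 0, 0]]
    - [[-18.6, 27.9, 0], [0, 0, 0]]
    - [[-18.6, 27.9, 0], [0, 0, 0]]
    - [[-18.6, 27.9, 0], [0, 0, 0]]
    - [[-18.6, 27.9, 0], [0, 0, 0]]
    - [[-18.6, 27.9, 0], [0, 0, 0]]
    - [[-18.6, 27.9, 0], [0, 0, 0]]
    - [[-18.6, 27.9, 0], [0, 0, 0]]
    - [[-18.6, 27.9, 0], [0, 0, 0]]
  fingers: 20

```text
time_s: 2.97
eef_pos: [575.1, -70.9, 231.3]
ee_rot: [-0.0, 0.83, 0.558, 0.0]
force: [0.8, 0.1, -0.4]
grip_width: 0.23
```

Call:
play_rows:
  motion:
    - [[0, 0, 0], [0, 0, 6.49]]
    - [[0, 0, 0], [0, 0, 6.49]]
    - [[0, 0, 0], [0, 0, 6.49]]
    - [[0, 0, 0], [0, 0, 6.49]]
    - [[0, 0, 0], [0, 0, 6.49]]
    - [[0, 0, 0], [0, 0, 6.49]]
    - [[0, 0, 0], [0, 0, 6.49]]
    - [[0, 0, 0], [0, 0, 6.49]]
    - [[0, 0, 0], [0, 0, 6.49]]
    - [[0, 0, 0], [0, 0, 6.49]]
    - [[0, 0, 0], [0, 0, 6.49]]
    - [[0, 0, 0], [0, 0, 0]]

```text
time_s: 3.97
eef_pos: [574.4, -69.4, 231.3]
ee_rot: [-0.0, 0.999, -0.033, -0.0]
force: [-0.5, -0.0, 0.4]
grip_width: 0.235
```

```bash
cat >> h.py <<'E'
def state():
    s=ctrl.sense();w,x,y,z=s["ee_rot"];p=np.load("tray.npy");d=s["eef_pos"][:2]-p[:2];c,q=np.cos(p[2]),np.sin(p[2])
    print("t",round(s["time_s"],2),"tray xy",round(c*d[0]+q*d[1],1),round(-q*d[0]+c*d[1],1),"z",round(s["eef_pos"][2],1),"theta",round(float(np.degrees(2*np.arctan2(y,x))),2),"rot",np.round(s["ee_rot"],3),"F",np.round(s["force"],1),"grip",round(s["grip_width"],3))
E
python3 -c "from h import *;state()"
```

```text
t 3.97 tray xy -264.3 -50.3 z 231.3 theta -3.83 rot [-0.     0.999 -0.033 -0.   ] F [-0.5 -0.   0.4] grip 0.235
```

Call:
play_rows:
  motion:
    - [[0, 0, 36], [0, 0, 0]]
    - [[0, 0, 36], [0, 0, 0]]
    - [[0, 0, 36], [0, 0, 0]]
    - [[0, 0, 36], [0, 0, 0]]
    - [[0, 0, 36], [0, 0, 0]]
    - [[0, 0, 24], [0, 0, 0]]
    - [[0, 0, 12], [0, 0, 0]]
    - [[0, 0, 7], [0, 0, 0]]
    - [[0, 0, 3], [0, 0, 0]]
    - [[0, 0, 0], [0, 0, 0]]

```text
time_s: 4.8
eef_pos: [575.0, -69.6, 6.0]
ee_rot: [0.0, 1.0, -0.031, 0.001]
force: [-0.5, 0.6, 0.1]
grip_width: 0.232
```

```bash
python3 -c "
from h import *
state();im=ctrl.capture('scene')[:,:,::-1];cv2.imwrite('pics/s3.png',cv2.resize(im[130:290,240:440],None,fx=4,fy=4,interpolation=cv2.INTER_CUBIC))"
```

```text
t 4.8 tray xy -264.5 -50.9 z 6.0 theta -3.56 rot [ 0.     1.    -0.031  0.001] F [-0.5  0.6  0.1] grip 0.232
```

View pics/s3.png

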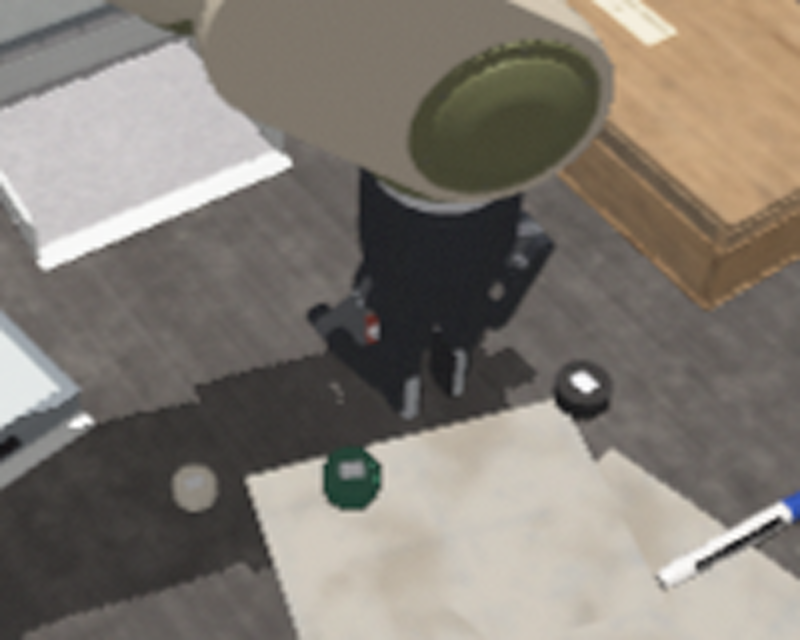

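The picture shows the fingers down behind the red mount. Green is at (352,478), black at (583,390), cream at (195,488), and all are undisturbed. Pushing red next.

Call:
play_rows:
  motion:
    - [[0, -5, 0], [0, 0, 0]]
    - [[0, -5, 0], [0, 0, 0]]
    - [[0, -5, 0], [0, 0, 0]]
    - [[0, -5, 0], [0, 0, 0]]
    - [[-2, -8, 0], [0, 0, 0]]
    - [[-3, -10, 0], [0, 0, 0]]
    - [[-3, -10, 0], [0, 0, 0]]
    - [[-3, -10, 0], [0, 0, 0]]
    - [[-3, -10, 0], [0, 0, 0]]
    - [[-3, -10, 0], [0, 0, 0]]
    - [[-3, -10, 0], [0, 0, 0]]
    - [[-3, -10, 0], [0, 0, 0]]
    - [[-3, -10, 0], [0, 0, 0]]
    - [[-3, -10, 0], [0, 0, 0]]
    - [[-3, -10, 0], [0, 0, 0]]
    - [[-3, -10, 0], [0, 0, 0]]
    - [[-3, -10, 0], [0, 0, 0]]

```text
time_s: 6.27
eef_pos: [545.6, 81.7, 5.3]
ee_rot: [0.0, 1.0, -0.031, 0.0]
force: [-0.1, 0.2, 0.2]
grip_width: 0.235
```

```bash
python3 -c "
from h import *
state();im=ctrl.capture('scene')[:,:,::-1];cv2.imwrite('pics/s4.png',cv2.resize(im[110:270,220:420],None,fx=4,fy=4,interpolation=cv2.INTER_CUBIC))"
```

```text
t 6.27 tray xy -115.3 -12.1 z 5.3 theta -3.61 rot [ 0.     1.    -0.031  0.   ] F [-0.1  0.2  0.2] grip 0.235
```

View pics/s4.png

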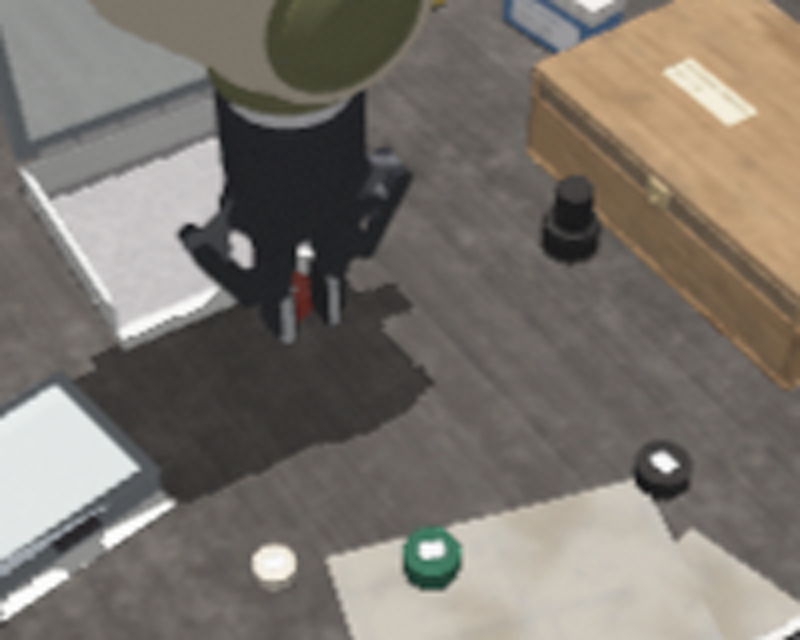

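Red is cradled between the fingers at (303,290), and nothing else has moved. Pushing it on into the tray.

Call:
play_rows:
  motion:
    - [[-2, -8, 0], [0, 0, 0]]
    - [[-2, -8, 0], [0, 0, 0]]
    - [[-2, -8, 0], [0, 0, 0]]
    - [[-2, -8, 0], [0, 0, 0]]
    - [[-2, -8, 0], [0, 0, 0]]
    - [[0, -8, 0], [0, 0, 0]]
    - [[0, -8, 0], [0, 0, 0]]
    - [[0, -8, 0], [0, 0, 0]]
    - [[0, -8, 0], [0, 0, 0]]
    - [[0, -8, 0], [0, 0, 0]]
    - [[0, -8, 0], [0, 0, 0]]
    - [[0, -6, 0], [0, 0, 0]]
    - [[0, -4, 0], [0, 0, 0]]
    - [[0, -2, 0], [0, 0, 0]]
    - [[0, 0, 0], [0, 0, 0]]
    - [[0, 15, 0], [0, 0, 0]]
    - [[0, 25, 0], [0, 0, 0]]
    - [[0, 30, -20], [0, 0, 0]]
    - [[0, 35, -20], [0, 0, 0]]
    - [[0, 35, -20], [0, 0, 0]]

```text
time_s: 7.98
eef_pos: [532.8, 39.9, 65.9]
ee_rot: [-0.0, 1.0, -0.031, -0.0]
force: [0.2, 0.3, 0.2]
grip_width: 0.231
```

```bash
cat > m.py <<'E'
from h import *
def find(name,seeds):  # colour search; returns tray coords of red/green in view
    b=ctrl.capture(name)[:,:,::-1]; cv2.imwrite(f"pics/{name}_last.png",b); b=b.astype(int); B,G,R=b[...,0],b[...,1],b[...,2]
    p=np.load("tray.npy");c,s=np.cos(p[2]),np.sin(p[2])
    for k,m in dict(red=R-np.maximum(G,B)>30,green=(G-R>25)&(G-B>0)).items():
        n,l,st,ce=cv2.connectedComponentsWithStats(m.astype(np.uint8))
        for i in range(1,n):
            if st[i,4]<25: continue
            px=(st[i,0]+st[i,2]/2-.5,st[i,1]+st[i,3]/2-.5);X=at(name,px,10);d=X[:2]-p[:2]
            x,y=c*d[0]+s*d[1],-s*d[0]+c*d[1]
            if abs(y)<200 and -350<x<80: print(name,k,np.round(px),"wh",st[i,2:5],"tray",round(x,1),round(y,1))
E
python3 -c "
from m import *
state();find('scene',0);find('top',0)"
```

```text
t 7.98 tray xy -157.8 -1.9 z 65.9 theta -3.59 rot [-0.     1.    -0.031 -0.   ] F [0.2 0.3 0.2] grip 0.231
scene red [268. 158.] wh [13 12 74] tray 8.2 -3.4
scene green [328. 249.] wh [ 15  15 149] tray -292.1 9.0
top red [234. 202.] wh [ 14  13 117] tray 5.7 -4.7
top green [366. 215.] wh [13 13 99] tray -293.2 8.3
```

Red is in at tray (6,-4). Next, green.

Call:
play_rows:
  motion:
    - [[-2, 29, 0], [0, 0, 0]]
    - [[-2, 29, 0], [0, 0, 0]]
    - [[-2, 29, 0], [0, 0, 0]]
    - [[-2, 29, 0], [0, 0, 0]]
    - [[-2, 29, 0], [0, 0, 0]]
    - [[-1, 29, 0], [0, 0, 0]]
    - [[0, 0, 20], [0, 0, 0]]
    - [[0, 0, 20], [0, 0, 0]]
    - [[0, 0, 12], [0, 0, 0]]
    - [[0, 0, 6], [0, 0, 0]]
    - [[0, 0, 2], [0, 0, 0]]
    - [[0, -5, 0], [0, 0, 0]]
    - [[0, -5, 0], [0, 0, 0]]
    - [[0, -5, 0], [0, 0, 0]]
    - [[0, -6, 0], [0, 0, 0]]
    - [[0, -8, 0], [0, 0, 0]]
    - [[-1, -10, 0], [0, 0, 0]]
    - [[-2, -10, 0], [0, 0, 0]]
    - [[-2, -10, 0], [0, 0, 0]]
    - [[-2, -10, 0], [0, 0, 0]]

```text
time_s: 9.75
eef_pos: [508.5, -61.0, 5.3]
ee_rot: [-0.0, 1.0, -0.031, -0.0]
force: [0.0, -0.1, -0.1]
grip_width: 0.237
```

```bash
python3 -c "
from m import *
state();find('scene',0)"
```

```text
t 9.75 tray xy -260.1 16.0 z 5.3 theta -3.59 rot [-0.     1.    -0.031 -0.   ] F [ 0.  -0.1 -0.1] grip 0.237
```

Call:
play_rows:
  motion:
    - [[-2, -10, 0], [0, 0, 0]]
    - [[-2, -10, 0], [0, 0, 0]]
    - [[-2, -10, 0], [0, 0, 0]]
    - [[-2, -10, 0], [0, 0, 0]]
    - [[-2, -10, 0], [0, 0, 0]]
    - [[-2, -10, 0], [0, 0, 0]]
    - [[-2, -10, 0], [0, 0, 0]]
    - [[-2, -10, 0], [0, 0, 0]]
    - [[-2, -10, 0], [0, 0, 0]]
    - [[-2, -10, 0], [0, 0, 0]]
    - [[-2, -10, 0], [0, 0, 0]]
    - [[-2, -10, 0], [0, 0, 0]]
    - [[-1, -10, 0], [0, 0, 0]]
    - [[-1, -10, 0], [0, 0, 0]]
    - [[0, -10, 0], [0, 0, 0]]
    - [[0, -10, 0], [0, 0, 0]]
    - [[0, -8, 0], [0, 0, 0]]
    - [[0, -8, 0], [0, 0, 0]]
    - [[0, -8, 0], [0, 0, 0]]

```text
time_s: 11.38
eef_pos: [494.5, 123.8, 5.3]
ee_rot: [0.0, 1.0, -0.032, 0.0]
force: [0.3, -0.5, -0.2]
grip_width: 0.235
```

Call:
play_rows:
  motion:
    - [[0, -8, 0], [0, 0, 0]]
    - [[0, -8, 0], [0, 0, 0]]
    - [[0, -8, 0], [0, 0, 0]]
    - [[0, -8, 0], [0, 0, 0]]
    - [[0, -8, 0], [0, 0, 0]]
    - [[0, -6, 0], [0, 0, 0]]
    - [[0, -4, 0], [0, 0, 0]]
    - [[0, -2, 0], [0, 0, 0]]
    - [[0, 0, 0], [0, 0, 0]]
    - [[0, 15, 0], [0, 0, 0]]
    - [[0, 25, 0], [0, 0, 0]]
    - [[0, 30, -20], [0, 0, 0]]
    - [[0, 35, -20], [0, 0, 0]]
    - [[0, 35, -20], [0, 0, 0]]

```text
time_s: 12.55
eef_pos: [488.2, 33.7, 65.9]
ee_rot: [-0.0, 1.0, -0.031, -0.0]
force: [0.8, -0.0, -0.1]
grip_width: 0.238
```

```bash
python3 -c "
from m import *
state();find('scene',0);find('top',0)"
```

```text
t 12.55 tray xy -166.8 42.1 z 65.9 theta -3.59 rot [-0.     1.    -0.031 -0.   ] F [ 0.8 -0.  -0.1] grip 0.238
scene green [252. 165.] wh [11  9 60] tray 7.6 39.8
top red [234. 202.] wh [ 14  13 115] tray 5.7 -4.7
top green [237. 222.] wh [ 13  12 101] tray -3.1 39.0
```

Call:
play_rows:
  motion:
    - [[21, 22.6, 0], [0, 0, 0]]
    - [[21, 22.6, 0], [0, 0, 0]]
    - [[21, 22.6, 0], [0, 0, 0]]
    - [[21, 22.6, 0], [0, 0, 0]]
    - [[21, 22.6, 0], [0, 0, 0]]
    - [[21, 22.6, 0], [0, 0, 0]]
    - [[21, 22.6, 0], [0, 0, 0]]
    - [[21, 22.6, 0], [0, 0, 0]]
    - [[0, 0, 20], [0, 0, 0]]
    - [[0, 0, 20], [0, 0, 0]]
    - [[0, 0, 12], [0, 0, 0]]
    - [[0, 0, 6], [0, 0, 0]]
    - [[0, 0, 2], [0, 0, 0]]
    - [[0, -5, 0], [0, 0, 0]]
    - [[0, -5, 0], [0, 0, 0]]
    - [[0, -5, 0], [0, 0, 0]]
    - [[0, -6, 0], [0, 0, 0]]
    - [[-1, -7, 0], [0, 0, 0]]
    - [[-3, -10, 0], [0, 0, 0]]

```text
time_s: 14.23
eef_pos: [643.8, -117.2, 5.7]
ee_rot: [0.0, 1.0, -0.032, 0.001]
force: [0.7, -0.1, -0.5]
grip_width: 0.233
```

```bash
python3 -c "
from m import *
state();im=ctrl.capture('scene')[:,:,::-1];cv2.imwrite('pics/s5.png',cv2.resize(im[150:290,310:460],None,fx=4,fy=4,interpolation=cv2.INTER_CUBIC))"
```

```text
t 14.23 tray xy -307.8 -122.5 z 5.7 theta -3.62 rot [ 0.     1.    -0.032  0.001] F [ 0.7 -0.1 -0.5] grip 0.233
```

View pics/s5.png

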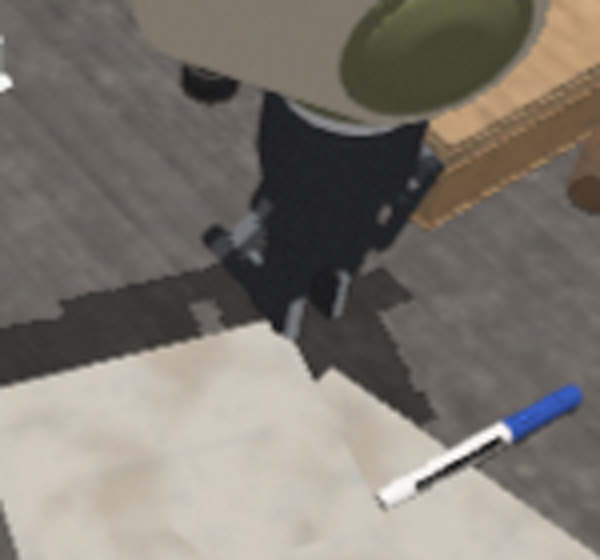

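The marker is untouched. Black is hidden in front of the fingers, about where it should be. Continuing the push.

Call:
play_rows:
  motion:
    - [[-4, -10, 0], [0, 0, 0]]
    - [[-4, -10, 0], [0, 0, 0]]
    - [[-4, -10, 0], [0, 0, 0]]
    - [[-4, -10, 0], [0, 0, 0]]
    - [[-4, -10, 0], [0, 0, 0]]
    - [[-4, -10, 0], [0, 0, 0]]
    - [[-4, -10, 0], [0, 0, 0]]
    - [[-4, -10, 0], [0, 0, 0]]
    - [[-4, -10, 0], [0, 0, 0]]
    - [[-4, -10, 0], [0, 0, 0]]
    - [[-4, -10, 0], [0, 0, 0]]
    - [[-4, -10, 0], [0, 0, 0]]
    - [[-4, -10, 0], [0, 0, 0]]
    - [[-4, -10, 0], [0, 0, 0]]
    - [[-4, -10, 0], [0, 0, 0]]
    - [[-4, -10, 0], [0, 0, 0]]
    - [[-4, -10, 0], [0, 0, 0]]
    - [[-4, -9, 0], [0, 0, 0]]
    - [[-3, -9, 0], [0, 0, 0]]

```text
time_s: 15.87
eef_pos: [580.1, 75.7, 5.3]
ee_rot: [0.0, 1.0, -0.031, -0.0]
force: [0.4, -0.4, 0.2]
grip_width: 0.23
```

```bash
python3 -c "
from m import *
state();im=ctrl.capture('scene')[:,:,::-1];cv2.imwrite('pics/s6.png',cv2.resize(im[100:240,210:390],None,fx=4,fy=4,interpolation=cv2.INTER_CUBIC))"
```

```text
t 15.87 tray xy -119.2 -46.9 z 5.3 theta -3.6 rot [ 0.     1.    -0.031 -0.   ] F [ 0.4 -0.4  0.2] grip 0.23
```

View pics/s6.png

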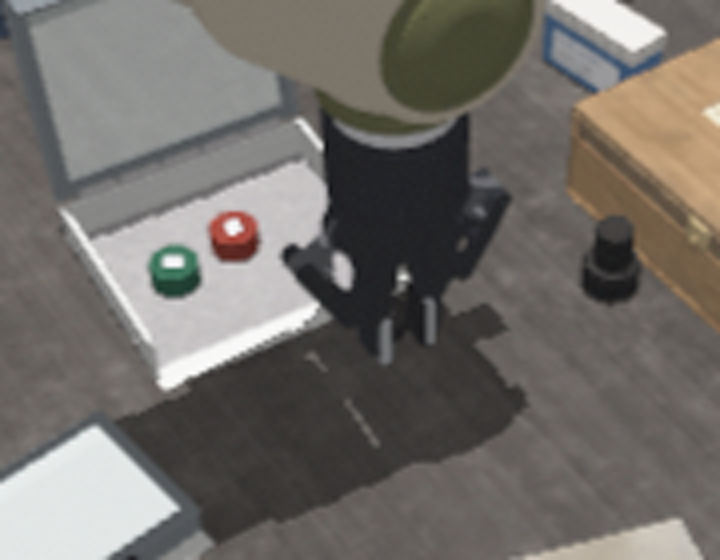

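Green (175,270) and red (234,235) are in the tray. Black's window shows between the fingers at (402,280). Pushing it in, then backing out and lifting.

Call:
play_rows:
  motion:
    - [[0, -8, 0], [0, 0, 0]]
    - [[0, -8, 0], [0, 0, 0]]
    - [[0, -8, 0], [0, 0, 0]]
    - [[0, -8, 0], [0, 0, 0]]
    - [[0, -8, 0], [0, 0, 0]]
    - [[0, -8, 0], [0, 0, 0]]
    - [[0, -8, 0], [0, 0, 0]]
    - [[0, -8, 0], [0, 0, 0]]
    - [[0, -8, 0], [0, 0, 0]]
    - [[0, -6, 0], [0, 0, 0]]
    - [[0, -4, 0], [0, 0, 0]]
    - [[0, -2, 0], [0, 0, 0]]
    - [[0, 0, 0], [0, 0, 0]]
    - [[0, 15, 0], [0, 0, 0]]
    - [[0, 25, 0], [0, 0, 0]]
    - [[0, 30, -20], [0, 0, 0]]
    - [[0, 35, -35], [0, 0, 0]]
    - [[0, 20, -35], [0, 0, 0]]

```text
time_s: 17.42
eef_pos: [577.0, 36.8, 89.4]
ee_rot: [-0.0, 0.999, -0.032, -0.002]
force: [0.6, 0.5, -0.1]
grip_width: 0.237
```

```bash
python3 -c "
from m import *
state();find('scene',0);find('top',0)
a=cv2.imread('pics/scene_last.png')[70:200,200:330];b=cv2.imread('pics/top_last.png')[140:260,160:280]
cv2.imwrite('pics/p7.png',cv2.hconcat([cv2.resize(a,(400,400)),cv2.resize(b,(400,400))]))"
```

```text
t 17.42 tray xy -158.2 -46.3 z 89.4 theta -3.7 rot [-0.     0.999 -0.032 -0.002] F [ 0.6  0.5 -0.1] grip 0.237
scene red [268. 158.] wh [ 13  12 114] tray 8.2 -3.4
scene green [252. 167.] wh [12 13 99] tray 0.8 41.6
top red [234. 202.] wh [ 14  13 117] tray 5.7 -4.7
top green [237. 222.] wh [ 13  12 101] tray -3.1 39.0
```

View pics/p7.png

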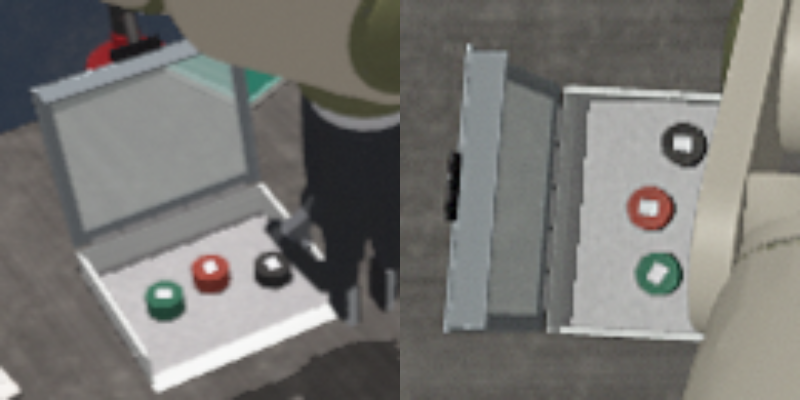

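All three mounts are flat in the tray: green (-3,39), red (6,-5), and black about (-18,-48). The cover is still open at about 1.7. Moving over and down behind the cover with the fingers shut.

Call:
play_rows:
  motion:
    - [[0, 0, -35], [0, 0, 0]]
    - [[0, 0, -35], [0, 0, 0]]
    - [[0, 0, -35], [0, 0, 0]]
    - [[0, 0, -35], [0, 0, 0]]
    - [[0, 0, -35], [0, 0, 0]]
    - [[-6, -32, 0], [0, 0, 0]]
    - [[-6, -32, 0], [0, 0, 0]]
    - [[-6, -32, 0], [0, 0, 0]]
    - [[-6, -32, 0], [0, 0, 0]]
    - [[-6, -32, 0], [0, 0, 0]]
    - [[-6, -32, 0], [0, 0, 0]]
    - [[-6, -32, 0], [0, 0, 0]]
    - [[-4, -32, 0], [0, 0, 0]]
    - [[0, -34, 0], [0, 0, 0]]
    - [[0, 0, 30], [0, 0, 0]]
    - [[0, 0, 30], [0, 0, 0]]
    - [[0, 0, 30], [0, 0, 0]]
    - [[0, 0, 20], [0, 0, 0]]
    - [[0, 0, 10], [0, 0, 0]]
    - [[0, 0, 0], [0, 0, 0]]
  fingers: 0

```text
time_s: 19.18
eef_pos: [549.8, 331.3, 142.3]
ee_rot: [0.001, 0.999, -0.032, -0.002]
force: [-0.9, -0.1, 0.5]
grip_width: -0.001
```

```bash
python3 -c "
from m import *
state();a=ctrl.capture('scene')[50:220,180:330,::-1]
cv2.imwrite('pics/p8.png',cv2.resize(a,None,fx=3.5,fy=3.5))"
```

```text
t 19.18 tray xy 134.0 -0.9 z 142.3 theta -3.62 rot [ 0.001  0.999 -0.032 -0.002] F [-0.9 -0.1  0.5] grip -0.001
```

View pics/p8.png

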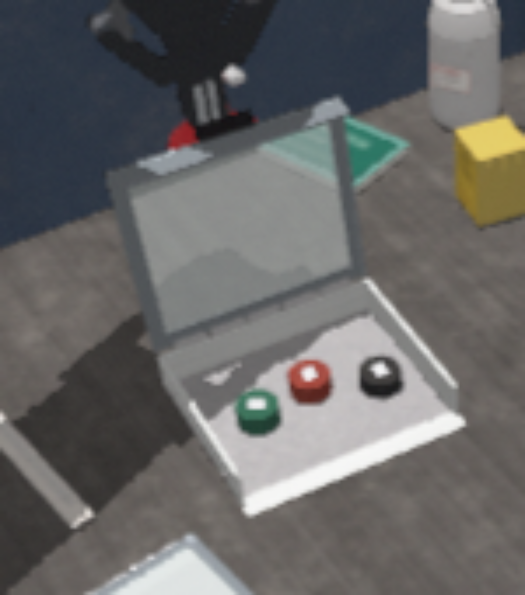

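The fingers are behind the cover's edge near the tab at (235,120). The mounts are untouched at (258,411), (310,381) and (380,376). Pushing the cover over along its arc.

Call:
play_rows:
  motion:
    - [[0, 10, 0], [0, 0, 0]]
    - [[0, 10, 0], [0, 0, 0]]
    - [[0, 8, 0], [0, 0, 0]]
    - [[0, 8, 0], [0, 0, 0]]
    - [[0, 8, 0], [0, 0, 0]]
    - [[0, 8, 0], [0, 0, 0]]
    - [[0, 9, 0], [0, 0, 0]]
    - [[0, 9, 0], [0, 0, 0]]
    - [[0, 11, 2], [0, 0, 0]]
    - [[0, 11, 3], [0, 0, 0]]
    - [[0, 10.5, 5], [0, 0, 0]]
    - [[0, 10, 5], [0, 0, 0]]

```text
time_s: 20.23
eef_pos: [543.5, 218.1, 129.3]
ee_rot: [0.0, 0.999, -0.032, 0.0]
force: [0.4, 0.8, 0.9]
grip_width: -0.001
```

```bash
python3 -c "
from m import *
state();a=ctrl.capture('scene')[50:220,180:330,::-1]
cv2.imwrite('pics/p9.png',cv2.resize(a,None,fx=3.5,fy=3.5))"
```

```text
t 20.23 tray xy 20.7 -1.6 z 129.3 theta -3.62 rot [ 0.     0.999 -0.032  0.   ] F [0.4 0.8 0.9] grip -0.001
```

View pics/p9.png

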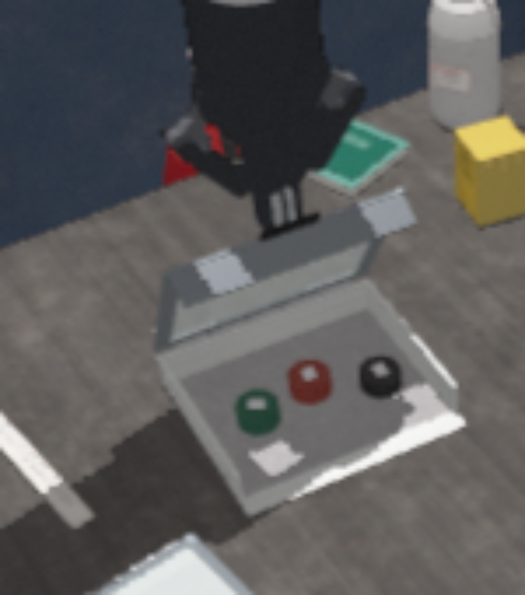

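The cover follows, now at about 1 rad, with the mounts undisturbed. Continuing down the arc.

Call:
play_rows:
  motion:
    - [[0, 9, 8], [0, 0, 0]]
    - [[0, 9, 8], [0, 0, 0]]
    - [[0, 8, 8.5], [0, 0, 0]]
    - [[0, 7.5, 8.5], [0, 0, 0]]
    - [[0, 6, 10], [0, 0, 0]]
    - [[0, 5.5, 10], [0, 0, 0]]
    - [[0, 4, 11], [0, 0, 0]]
    - [[0, 3.5, 11], [0, 0, 0]]
    - [[0, 1.5, 7], [0, 0, 0]]
    - [[0, 0.5, 5], [0, 0, 0]]
    - [[0, 0.5, 4], [0, 0, 0]]
    - [[0, 0.5, 3], [0, 0, 0]]
    - [[0, 0, 2], [0, 0, 0]]
    - [[0, 0, 0], [0, 0, 0]]

```text
time_s: 21.45
eef_pos: [540.0, 164.1, 33.6]
ee_rot: [0.0, 1.0, -0.031, -0.0]
force: [0.5, 0.3, 0.5]
grip_width: 0.003
```

```bash
python3 -c "from m import *
state()"
```

```text
t 21.45 tray xy -33.4 -1.5 z 33.6 theta -3.6 rot [ 0.     1.    -0.031 -0.   ] F [0.5 0.3 0.5] grip 0.003
```

Call:
play_rows:
  motion:
    - [[0, 0, 1], [0, 0, 0]]
    - [[0, 0, 0.5], [0, 0, 0]]
    - [[0, 0, 0], [0, 0, 0]]

```text
time_s: 21.7
eef_pos: [540.2, 164.1, 32.4]
ee_rot: [-0.0, 1.0, -0.031, 0.0]
force: [0.5, -1.0, -0.1]
grip_width: 0.001
```

Call:
play_rows:
  motion:
    - [[0, 0, 0.5], [0, 0, 0]]
    - [[0, 0, 0], [0, 0, 0]]

```text
time_s: 21.87
eef_pos: [540.1, 164.0, 31.8]
ee_rot: [-0.0, 1.0, -0.031, 0.0]
force: [-0.1, 0.1, 0.8]
grip_width: -0.0
```

Call:
play_rows:
  motion:
    - [[0, 0, 0.7], [0, 0, 0]]
    - [[0, 0, 0], [0, 0, 0]]

```text
time_s: 22.03
eef_pos: [540.2, 164.0, 31.5]
ee_rot: [-0.0, 1.0, -0.031, 0.0]
force: [-1.9, -0.3, 4.4]
grip_width: 0.004
```

Call:
play_rows:
  motion:
    - [[0, 0, 0.7], [0, 0, 0]]
    - [[0, 0, 0], [0, 0, 0]]

```text
time_s: 22.2
eef_pos: [540.2, 164.0, 31.4]
ee_rot: [0.0, 1.0, -0.031, 0.0]
force: [-4.5, -1.0, 10.2]
grip_width: 0.003
```

```bash
python3 -c "
from m import *
state();a=ctrl.capture('scene')[110:220,200:330,::-1]
cv2.imwrite('pics/p10.png',cv2.resize(a,None,fx=5,fy=5,interpolation=cv2.INTER_CUBIC))"
```

```text
t 22.2 tray xy -33.5 -1.7 z 31.4 theta -3.6 rot [ 0.     1.    -0.031  0.   ] F [-4.5 -1.  10.2] grip 0.003
```

View pics/p10.png

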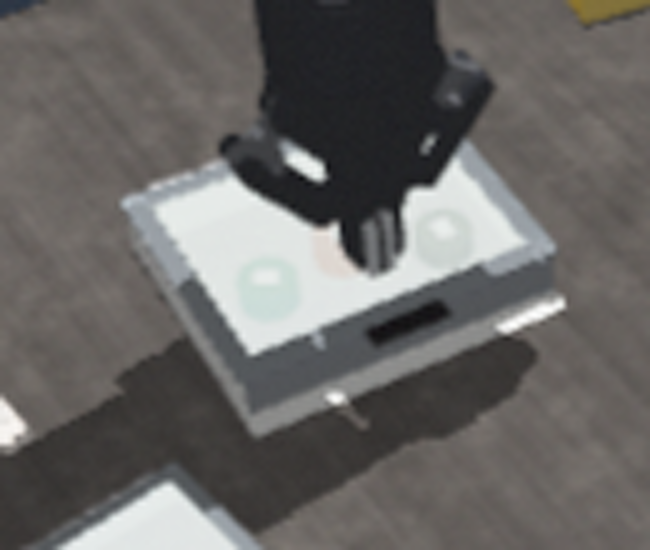

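The cover is shut: it hit a firm stop at 31.4 mm with 10 N, and the mounts show through it. Lifting clear and doing a final check.

Call:
play_rows:
  motion:
    - [[0, 0, -5], [0, 0, 0]]
    - [[0, 0, -20], [0, 0, 0]]
    - [[0, 0, -35], [0, 0, 0]]
    - [[0, 0, -40], [0, 0, 0]]
    - [[0, 0, -40], [0, 0, 0]]
    - [[0, 0, -40], [0, 0, 0]]
    - [[0, 0, 0], [0, 0, 0]]
    - [[0, 0, 0], [0, 0, 0]]

```text
time_s: 22.92
eef_pos: [540.8, 164.1, 212.5]
ee_rot: [-0.0, 1.0, -0.031, 0.002]
force: [-0.3, 0.1, -0.9]
grip_width: 0.0
```

```bash
python3 -c "
from m import *
state();n='scene';a=ctrl.capture(n)[:,:,::-1];b=cv2.imread('pics/scene0.png')
for t,q in dict(cream=(288,250),eye=(362,166),can=(326,333),scr=(381,333),mark=(430,258)).items():
    s=np.s_[q[1]-14:q[1]+15,q[0]-14:q[0]+15]
    r=cv2.matchTemplate(a[q[1]-26:q[1]+27,q[0]-26:q[0]+27].copy(),b[s].copy(),cv2.TM_CCOEFF_NORMED);_,v,_,l=cv2.minMaxLoc(r);print(t,round(v,2),(l[0]-12,l[1]-12))
cv2.imwrite('pics/p11.png',cv2.resize(a[110:220,200:330],None,fx=5,fy=5,interpolation=cv2.INTER_CUBIC))"
```

```text
t 22.92 tray xy -33.4 -2.2 z 212.5 theta -3.61 rot [-0.     1.    -0.031  0.002] F [-0.3  0.1 -0.9] grip 0.0
cream 1.0 (0, 0)
eye 1.0 (0, 0)
can 1.0 (0, 0)
scr 1.0 (0, 0)
mark 1.0 (0, 0)
```

```bash
python3 -c "
from h import *
a=cv2.imread('pics/p10.png');b=cv2.imread('pics/p11.png')
r=cv2.matchTemplate(b,a[290:440,230:460].copy(),cv2.TM_CCOEFF_NORMED);_,v,_,l=cv2.minMaxLoc(r);print(v,l)
print(ctrl.finish_job())"
```

```text
0.9263922572135925 (227, 292)
the job is handed in; nothing more can be done
None
```

The job is handed in: all three finished mounts are in the larger tray with its cover shut, at about 23 s of the 67 s allowed. `finish_job` reports no verdict, so the results below are my own checks.

- **Mounts:** I swept red, green and black in one at a time, each cradled between the part-open fingers. Before I closed the cover they lay flat at about tray (6,-5), (-3,39) and (-18,-48) mm. The black position is a rough reading from the picture.
- **Cover:** I pushed it along its arc until it met a firm stop. The fingertips were at 31.4 mm with 10 N, against the stated 32 mm for shut.
- **Other things:** the cream mount, eyepiece, can, screwdriver and marker match the first scene picture with no shift (0 px).
- **Not fully checked:** after lifting off I could not view the last picture, because the 12-picture limit was reached. I compared it in code instead. The cover's edge and tab were within about 1 px of the shut position (match 0.93), the difference probably being the arm's shadow.

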